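# Dock the water filter past its spring catch

## Task

On the counter, a water filter lies in a sliding carriage in its dock, stopped short of the filter head by a raised spring catch. Press the catch's long steel pad well down with a fingertip and, keeping it pressed, push the carriage by its upright tab over the catch until it is fully home against the head; then let go, so that the catch springs up behind the carriage, and move clear. Only press and push: do not lift the carriage, and leave the other things on the counter where they are.

Things in the scene. Friction and masses are not known exactly. Their poses are not given: they have to be found in the camera images.
- dock: Fixed white dock; origin on the counter under its channel's centre line, level with the catch's stop. x: the way the carriage slides, to the grey filter head; z up; the catch is on the -y side. Spans x -195 to +206, y -120 to +63 mm. Head: x +119 to +190, top 90 mm above the counter. Channel floor 24 mm above the counter, lips 38 mm; all in the channel stays below 86 mm.
- carriage: Loose grey carriage (about 450 g) sliding in the channel, with a lying white filter cartridge 46 mm thick, 185 mm long plus nozzle. Origin: middle of its underside; axes as the dock's. Base plate 180 x 72 x 6 mm. It starts with its origin at x = -28 to -63 mm in the dock's frame, its arm behind the catch's stop; fully home, stopped by the head, it is at x = +29 mm.
- arm (a point): Middle of the underside of the carriage's flat side arm, 46 mm above the counter, over the catch's pad, 86 mm to the -y side of the carriage's origin. The arm is 24 mm long in x, 8 mm thick and reaches from the carriage out to y = -106 mm.
- push_face (a point): Centre of the rear (-x) face of the upright tab on the arm's rear edge, to be pushed towards the dock's +x; 69 mm above the counter. Face 40 mm wide in y; with the arm's edge it runs from 46 to 85 mm above the counter; tab 8 mm thick. In the dock's frame it lies at x = +17 mm, y = -86 mm when home, and must pass +6 mm for the catch to spring up behind it.
- catch (a joint): How far the spring catch is pressed down, m: 0 up, 0.020 bottomed. Pad and stop are one steel piece moving straight down; about 3 N starts it, 7 N bottoms it; it springs back up. Its stop is a block at x -6 to +6, y -48 to -62 mm in the dock's frame, top 56 mm above the counter when up; the arm clears it once pressed beyond 10 mm; aim for about 16 mm.
- catch_pad (a point): Centre of the top of the catch's flat steel pad: 165 mm long in x (-145 to +20 mm in the dock's frame), 40 mm wide (y -66 to -106 mm); 42 mm above the counter when up, 22 mm when bottomed. It runs under the arm, so a fingertip can stay on it, just behind the tab, through the whole push.
- collar: Bystander: loose white plastic ring, 60 mm across, 18 mm high, near the pad; origin at its underside's centre.
- screwdriver: Bystander: loose screwdriver lying along its x near the head end of the dock, on the catch's side; origin at its underside.
- mug: Bystander: white mug, 80 mm across, 90 mm high; origin at its underside's centre.
- jar: Bystander: closed clear jar, 64 mm across, 85 mm high; origin at its underside's centre.
- wrench: Bystander: steel wrench lying along its x beside the dock, on the side away from the catch; origin at its underside.
- bowl: Bystander: steel bowl, 120 mm across, 45 mm high, beyond the channel's open end; origin at its underside's centre.
- brush: Bystander: brush with wooden handle, lying along its x beyond the head; origin at its underside.
There are look-alikes about, which are no part of the job. What is shaped like the carriage but green is not meant.

How it is judged:
By the outcome, as a careful person would: the job done as asked, in the order asked, and still so for the second after the job is handed in, with the robot touching nothing.
It also fails if it takes over 40 s, if anything falls off the work surface, if the arm or the gripper's body presses on something with over 40 N, if the wrist force passes 120 N, or if a joint passes its speed limit or range.

## Robot

A 6-joint arm with a two-finger parallel gripper is mounted at the origin on the work surface. World frame = base frame: x ahead of the robot, y to its left, z up, the work surface at z = 0. Lengths are in mm, angles in degrees, forces in N, time in s.
With the tool pointing down it reaches from about 350 to 975 mm from the base axis. Payload 4.9 kg.
Tool frame: the origin (TCP) lies at the very end of the fingers, on their centre line; the grasp point (between the pads) lies 19 mm behind it (ctrl.grasp_offset is the distance from the TCP to the grasp point, in mm); x points along the fingers, z is the direction in which the jaws open and shut, and the axes are right-handed (so a half turn about x gives the same grasp; the last joint's range is limited). The gripper opens to 85 mm and grips with 20 to 120 N. Pads are 22 mm wide; open, the fingers measure 114 mm over their backs; the gripper's body (76 mm by 85 mm) begins 54 mm behind the grasp point. The pads swing forward as they close: fully open they stand 13 mm farther back than shut.
Start: joints at [-82.506, 3.019, 92.412, -0, 84.569, -6.818], TCP at [154.502, -605.583, 197.904] pointing down, gripper open.
Joint ranges: [-172.51, 172.51], [-57.92, 126.97], [3.15, 148.05], [-58.71, 238.71], [5.1, 150.11], [-179.66, 179.66]. Speed limits (degrees/s): [147.25, 147.25, 180, 180, 180, 180].

## Interface

Orientations are given as a 3x3 rotation matrix whose columns are the frame's x, y, z axes.
In Python, from workcell import ctrl, kinematics, imaging, job gives the robot as it stands. Calls block until the motion is done:
- ctrl.move_ptp(position, orientation): joint-space move of the TCP to a pose.
- ctrl.servo_line(position, feed=150, orientation=None): straight line of the TCP; orientation=None keeps the orientation; feed is the mean speed in mm/s.
- ctrl.goto_joints(angles): joint-space move.
- ctrl.command_gripper(opening): finger opening in mm; the grip force is fixed at half the most; returns when the fingers have stopped.
- ctrl.dwell(seconds).
- kinematics.solve_ik(position, orientation): joint angles nearest the present ones, or None.
- ctrl.read_state(): the state.
- imaging.grab_frame(name): name is "side" or "top" or "wrist"; returns the picture (384x512x3 uint8, red, green, blue); there is no depth.
- imaging.camera_params(name): a dict with "fx", "fy", "cx", "cy" (pixels), "position" and "attitude" of the camera in the world. Camera axes: x right, y up, looking along -z (the intrinsics and any distortion apply to the point x, -y, -z); pixel columns grow to the right and rows downward; lengths in mm; the calibration is good to about 2 mm. A picture is of the moment at which its call begins: read the wrist's pose just before it. camera_params takes no time and is no camera call; for the wrist camera it gives the pose at the moment of the call.
A pose or a line that the arm cannot do raises ctrl.MotionError and nothing moves.
- job.job_done(): hands the job in, once; it reports no verdict.
The state is a dict: "clock": time; "joint_pos": joint angles; "qd": joint speeds; "joint_torque": joint torques, N m; "tcp_pos": TCP position; "orientation": TCP orientation; "ft_force": force on the tool from outside, world axes, zero at the start; "moment": the same for the moment, N m; "width": finger opening in mm.
Only numpy, scipy, OpenCV 4.12 (cv2) and the standard library are available. Lean on these libraries where they do the work, as an engineer would, in place of code of your own. Each camera call takes 0.05 s, during which the arm holds its last target. There are 200 camera calls.

## Working session

There is one attempt and no reset: what is moved stays moved. The work goes in short steps, each a Python script; the robot and the scene stay as the last script left them, time stands still between calls to the robot, and variables do not carry over. Pictures are saved under pics/ and viewed, about 8 in all and at most 12, crops included, and the job is handed in when it is done.

```bash
ls; mkdir -p pics
python3 - <<'E'
from workcell import ctrl,imaging
import cv2
for n in("top","side"):
    f=imaging.grab_frame(n); cv2.imwrite(f"pics/{n}0.png",cv2.resize(f[...,::-1],(800,600),interpolation=cv2.INTER_CUBIC)); cv2.imwrite(f"{n}0_raw.png",f[...,::-1])
    print(n,imaging.camera_params(n))
s=ctrl.read_state();print(s)
E
```

```text
pics
top {'fx': 448.1442772354743, 'fy': 448.1442772354743, 'cx': 258.5337754048374, 'cy': 186.51411026189547, 'position': array([ 380.21419807,   44.34895362, 1399.95389607]), 'attitude': array([[ 2.13372455e-02,  9.89253114e-01, -1.44647840e-01],
       [-9.99772326e-01,  2.11326098e-02, -2.95121905e-03],
       [ 1.37283738e-04,  1.44677879e-01,  9.89478798e-01]])}
side {'fx': 352.64558946781665, 'fy': 352.64558946781665, 'cx': 254.89842481093393, 'cy': 194.3162591389948, 'position': array([ 271.27454448, -538.13239424,  557.58840724]), 'attitude': array([[ 0.88531385,  0.29527232, -0.35921254],
       [-0.46449939,  0.52595824, -0.71246632],
       [-0.02144079,  0.7976103 ,  0.60279192]])}
{'clock': 0.1, 'joint_pos': array([-8.25059008e+01,  3.05437920e+00,  9.24862205e+01, -5.72943337e-05,
        8.45684702e+01, -6.82089621e+00]), 'qd': array([ 0.02744019, -0.11672486, -0.1487595 , -0.05604181,  0.07744148,
       -0.02246177]), 'joint_torque': array([ 6.43007388e-04, -3.94900811e+01, -3.71364212e+01, -7.60995840e-05,
        3.92766859e-03,  2.51889389e-06]), 'tcp_pos': array([ 154.42037367, -604.96243856,  196.75544118]), 'orientation': array([[-2.49266030e-04,  9.68951058e-01,  2.47252472e-01],
       [ 1.88723876e-03,  2.47252495e-01, -9.68949246e-01],
       [-9.99998188e-01,  2.25098318e-04, -1.89027365e-03]]), 'ft_force': array([-0.18772945,  0.54837581,  0.31160826]), 'moment': array([ 0.04247864, -0.00559724, -0.00667993]), 'width': 85.02493037861716}
```

View pics/top0.png

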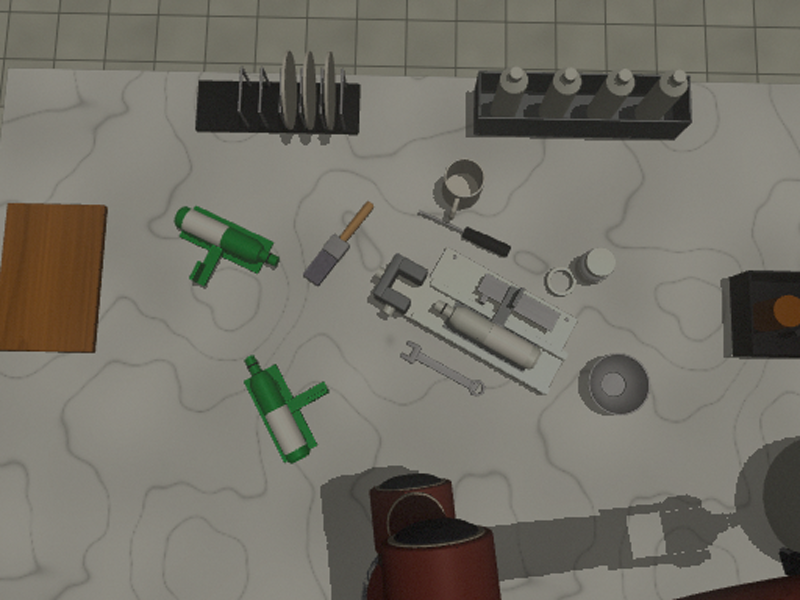

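View pics/side0.png

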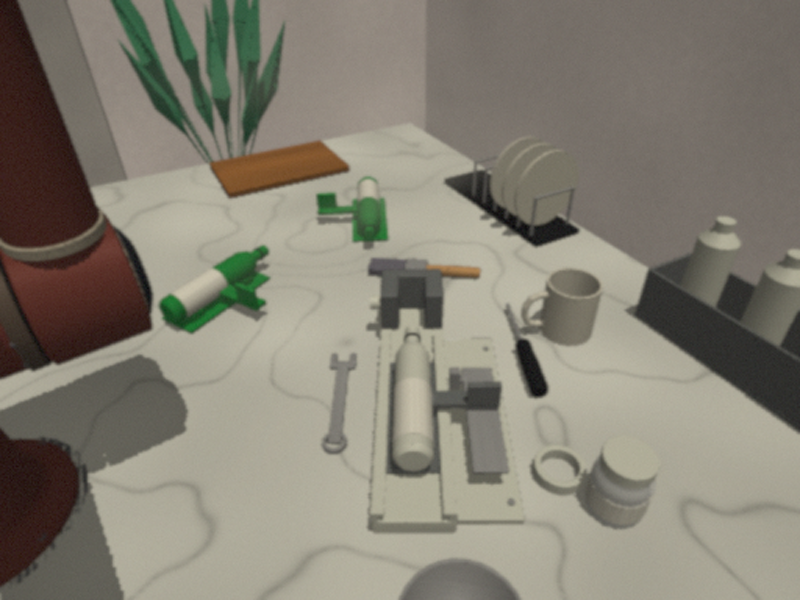

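The top view shows the dock at about (480,320), with the head at (400,285) and the pad running from (480,285) to (560,325), up and to the right of the channel. The collar is at (560,282). The side view shows the tab at (485,390). Next I'll cast rays for a rough pose and get the wrist camera's mounting.

```bash
cat > h.py <<'E'
import numpy as np, cv2
from workcell import ctrl,kinematics,imaging,job
def ray(p,u,v):
    d=np.array([(u-p["cx"])/p["fx"],-(v-p["cy"])/p["fy"],-1.]); return np.array(p["position"]),np.array(p["attitude"])@d
def onz(p,u,v,z):
    o,d=ray(p,u,v); return o+d*(z-o[2])/d[2]
def proj(p,P):
    c=np.array(p["attitude"]).T@(np.array(P)-p["position"]); return p["cx"]-p["fx"]*c[0]/c[2], p["cy"]+p["fy"]*c[1]/c[2]
E
python3 - <<'E'
from h import *
p=imaging.camera_params("top")
for n,u,v,z in [("plate r",577,318,20),("plate f",449,247,20),("chan end",547,393,38),("pad rear",556,324,42),("collar",560,282,18),("jar",600,262,85),("head",400,285,90)]:
    print(n,onz(p,u*.64-.18,v*.64-.18,z).round(0))
w=imaging.camera_params("wrist"); s=ctrl.read_state()
R=s["orientation"]; print(w); print(R.T@(w["position"]-s["tcp_pos"])); print(R.T@w["attitude"])
im=cv2.imread("top0_raw.png")[140:270,225:405]; cv2.imwrite("pics/topcrop.png",cv2.resize(im,None,fx=4.4,fy=4.4,interpolation=cv2.INTER_CUBIC))
E
```

```text
plate r [ 537. -295.   20.]
plate f [675. -40.  20.]
chan end [ 388. -231.   38.]
pad rear [ 522. -248.   42.]
collar [ 608. -262.   18.]
jar [ 638. -324.   85.]
head [584.  57.  90.]
{'fx': 277.8832271080668, 'fy': 277.8832271080668, 'cx': 258.64391005191976, 'cy': 188.7820985825059, 'position': array([ 235.34425171, -585.7664543 ,  372.72898486]), 'attitude': array([[ 0.24749531,  0.91654542,  0.31415055],
       [-0.96888703,  0.23479288,  0.07829577],
       [-0.00199868, -0.32375423,  0.9461391 ]])}
[-175.957169     83.1971436     1.07605626]
[[ 1.08463838e-04  3.23968292e-01 -9.46067933e-01]
 [ 2.50654755e-04  9.46067900e-01  3.23968310e-01]
 [ 9.99999963e-01 -2.72275272e-04  2.14099629e-05]]
```

View pics/topcrop.png

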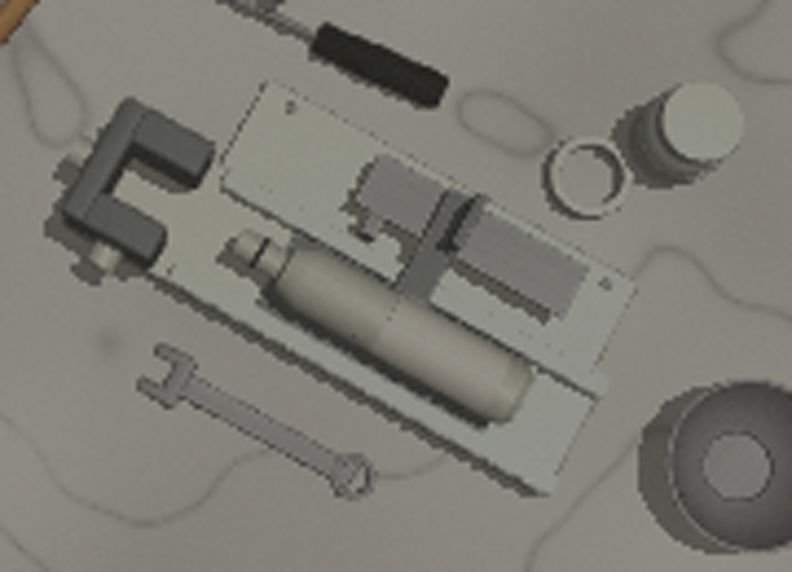

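The crop shows the pad corners at about (375,155), (587,268), (548,320) and (345,208), and the tab at (465,222). The channel's rear end runs from (548,495) to (605,385). I'll fit a rough pose from these and take a closer look with the wrist camera.

Run:
```python
from h import *
p=imaging.camera_params("top")
def g(x,y,z): return onz(p,225+x/4.4-.39,140+y/4.4-.39,z)
c=[g(587,268,42),g(548,320,42),g(375,155,42),g(345,208,42)]
print([x.round(0) for x in c])
D=[(-145,-106),(-145,-66),(20,-106),(20,-66)]
def fit(D,W):
    D=np.array(D,float);W=np.array(W)[:,:2];d=D-D.mean(0);w=W-W.mean(0)
    a=np.arctan2((d[:,0]*w[:,1]-d[:,1]*w[:,0]).sum(),(d*w).sum())
    R=np.array([[np.cos(a),-np.sin(a)],[np.sin(a),np.cos(a)]]);t=W.mean(0)-R@D.mean(0)
    return a,R,t,(W-D@R.T-t)
a,R,t,e=fit(D,c); print(np.degrees(a),t,e.round(1))
for n,q in [("chan l",g(548,495,38)),("chan r",g(605,385,38)),("tab top",g(458,245,46)),("tabrear top far",g(487,200,85))]: print(n,(R.T@(q[:2]-t)).round(0))
x=np.array([*R[:,0],0]);y=np.array([*R[:,1],0])
# tool x down; jaw z along +-dock y ; camera sits at tool +y side
for s in (1,-1):
    T=np.column_stack([[0,0,-1],np.cross(s*y,[0,0,-1]),s*y])
    P=np.r_[t+R@[-75,-86],170]
    print(s,T[:,1],kinematics.solve_ik(P,T))
```

```text
[array([ 542., -256.,   42.]), array([ 505., -228.,   42.]), array([ 618., -109.,   42.]), array([580., -88.,  42.])]
61.94236601712648 [515.07877107 -74.51752902] [[ 1.6 -3.4]
 [ 0.2  5.1]
 [ 0.3 -1.8]
 [-2.2  0.1]]
chan l [-196.   42.]
chan r [-196.  -44.]
tab top [-61. -79.]
tabrear top far [ -61. -108.]
1 [-0.47035948 -0.8824749  -0.        ] [-2.53491891e+01 -1.39365668e+00  9.95609235e+01 -2.54444375e-14
  8.18327332e+01 -1.77291555e+02]
-1 [0.47035948 0.8824749  0.        ] [-2.53491891e+01 -1.39365668e+00  9.95609235e+01 -2.54444375e-14
  8.18327332e+01  2.70844488e+00]
```

```bash
cat >> h.py <<'E'
a0=np.radians(61.94); t0=np.array([515.08,-74.52])
def dock(a,t):
    R=np.array([[np.cos(a),-np.sin(a)],[np.sin(a),np.cos(a)]]); y=-np.array([*R[:,1],0])
    T=np.column_stack([[0,0,-1],np.cross(y,[0,0,-1]),y])
    return R,T,lambda x,y,z: np.r_[t+R@[x,y],z]
E
python3 - <<'E'
from h import *
R,T,W=dock(a0,t0)
ctrl.move_ptp(W(-90,-10,210),T)
ctrl.command_gripper(0)
ctrl.dwell(.3)
p=imaging.camera_params("wrist"); f=imaging.grab_frame("wrist")
np.save("w1.npy",p,allow_pickle=True); cv2.imwrite("w1_raw.png",f[...,::-1])
cv2.imwrite("pics/w1.png",cv2.resize(f[...,::-1],(800,600),interpolation=cv2.INTER_CUBIC))
s=ctrl.read_state();print(s["clock"],s["tcp_pos"],s["width"],s["ft_force"],W(-90,-10,210),p["position"])
E
```

```text
3.2167 [ 481.56562193 -158.62792992  209.98720981] 0.09567669785694 [ 0.12380276 -0.60932761 -0.4904988 ] [ 481.56892148 -158.6449524   210.        ] [520.79031003 -86.01309132 385.93950778]
```

View pics/w1.png

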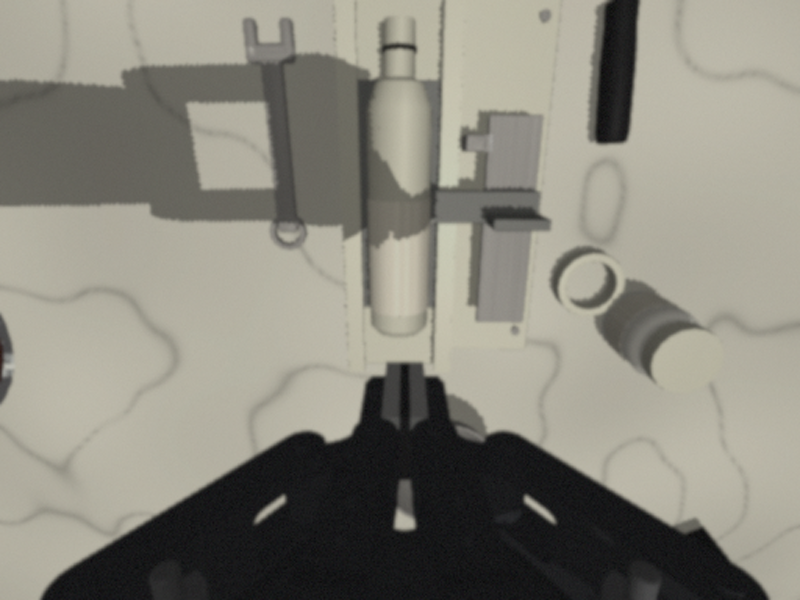

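The wrist view shows the pad clearly, with front corners at (489,113) and (542,115) and rear corners at (477,320) and (522,321). The tab's top rear edge runs from about (492,227) to (550,228). The collar at (590,280) sits close to the pad's right side.

Run:
```python
from h import *
p=np.load("w1.npy",allow_pickle=True).item()
g=lambda x,y,z:onz(p,x*.64-.18,y*.64-.18,z)
W_=np.array([g(522,321,42),g(477,320,42),g(542,115,42),g(489,113,42)])[:,:2]
D=np.array([(-145,-106),(-145,-66),(20,-106),(20,-66)],float)
d=D-D.mean(0);w=W_-W_.mean(0)
a=np.arctan2((d[:,0]*w[:,1]-d[:,1]*w[:,0]).sum(),(d*w).sum())
R,T,W=dock(a,np.zeros(2)); t=W_.mean(0)-R@D.mean(0)
print(np.degrees(a),t,((W_-t)@R).round(1).tolist())
for n,u,v,z in [("tab top L",492,227,85),("tab top R",550,228,85),("arm front R",538,191,54),("collar L top",556,285,18),("collar R",624,285,18),("collar top",590,247,18),("jar",687,358,85),("jar L",650,358,85),("rear end",400,372,24),("lip R",440,372,38)]:
    print(n,((g(u,v,z)[:2]-t)@R).round(1))
```

```text
61.81624823596161 [518.55540416 -80.59282276] [[-144.5, -105.4], [-143.7, -66.9], [18.4, -105.3], [19.7, -66.4]]
tab top L [-56.5 -65.6]
tab top R [ -57. -106.]
arm front R [ -34.8 -104.4]
collar L top [-119.7 -139.5]
collar R [-119.6 -199.9]
collar top [ -85.3 -164.9]
jar [-157.3 -222.7]
jar L [-157.4 -194.2]
rear end [-203.7   -0.9]
lip R [-195.9  -37.1]
```

```bash
cat >> h.py <<'E'
a1=np.radians(61.82); t1=np.array([518.56,-80.59])
R1,T1,W1=dock(a1,t1)
def st(l=""):
    s=ctrl.read_state(); q=s["tcp_pos"]; f=s["ft_force"]
    d=np.r_[R1.T@(q[:2]-t1),q[2]]; F=np.r_[R1.T@f[:2],f[2]]
    print(l,round(s["clock"],2),d.round(1),F.round(1)); return d,F
E
python3 - <<'E'
from h import *
ctrl.move_ptp(W1(-82,-86,120),T1); st()
ctrl.servo_line(W1(-82,-86,50),100); ctrl.dwell(.2); st("above")
for z in (42,38,34,30,26):
    ctrl.servo_line(W1(-82,-86,z),40); ctrl.dwell(.1); d,F=st("press")
    if abs(F[2])>20: break
f=imaging.grab_frame("side"); cv2.imwrite("pics/s1.png",cv2.resize(f[130:340,200:400,::-1],None,fx=2.8,fy=2.8,interpolation=cv2.INTER_CUBIC))
E
```

```text
3.77 [-82.  -85.6 120. ] [ 0.2 -1.   0.5]
above 4.83 [-82.  -86.7  51. ] [ 0.4  0.4 -0.9]
press 5.28 [-82.  -85.9  41.8] [ 0.8 -0.7  0.5]
press 5.62 [-82.  -85.9  37.9] [-0.3 -0.   0.2]
press 5.97 [-82.  -85.9  33.9] [0.6 0.3 0.1]
press 6.33 [-82.  -86.   29.9] [ 0.7 -0.2  0.9]
press 6.67 [-82.  -85.9  25.9] [-0.4 -0.5 -0.5]
```

View pics/s1.png

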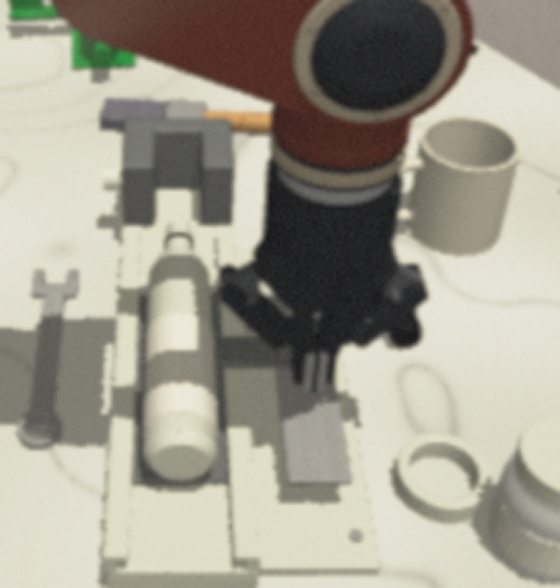

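The side view shows the fingertips at (315,390), over or on the pad just behind the tab, but the force sensor reads nothing. I'll check the pad's height by projection.

Run:
```python
from h import *
p=imaging.camera_params("side")
def c(P): u,v=proj(p,P); return np.round([(u-200+.5)*2.8,(v-130+.5)*2.8],0)
for z in (42,26,22): print(z,c(W1(-145,-106,z)),c(W1(-145,-66,z)), "tip",c(W1(-82,-86,z)),c(W1(-93,-86,z)))
for i in range(6):
    s=ctrl.read_state(); print(s["ft_force"].round(2),s["joint_torque"].round(1),s["tcp_pos"].round(1)); ctrl.dwell(.1)
```

```text
42 [354. 480.] [288. 480.] tip [309. 400.] [311. 413.]
26 [351. 496.] [287. 496.] tip [307. 416.] [309. 429.]
22 [350. 500.] [287. 500.] tip [307. 420.] [309. 433.]
[ 0.41 -0.4  -0.13] [  0.  -38.4 -32.5  -0.    0.    0. ] [ 555.7 -193.5   26. ]
[-0.69 -0.    1.91] [  0.  -38.4 -32.6  -0.    0.   -0. ] [ 555.7 -193.5   26.1]
[-0.63 -0.26 -0.6 ] [ -0.  -38.5 -32.6  -0.    0.    0. ] [ 555.7 -193.5   26.1]
[-0.63 -0.15  0.42] [ -0.  -38.5 -32.6  -0.   -0.    0. ] [ 555.7 -193.5   26.1]
[ 0.35  1.02 -0.19] [  0.  -38.5 -32.6  -0.    0.    0. ] [ 555.7 -193.5   26. ]
[ 0.28 -0.68 -0.33] [  0.  -38.5 -32.6  -0.    0.   -0. ] [ 555.7 -193.5   26. ]
```

Run:
```python
from h import *
p=imaging.camera_params("side")
f=imaging.grab_frame("side")[...,::-1]
A=cv2.resize(f[205:325,260:340],None,fx=5,fy=5,interpolation=cv2.INTER_CUBIC)
def m(P,col):
    u,v=proj(p,P); cv2.circle(A,(int((u-260+.5)*5),int((v-205+.5)*5)),4,col,-1)
for y in(-106,-66): m(W1(-145,y,42),(0,0,255)); m(W1(20,y,42),(0,0,255))
for y in (-71.5,-100.5):
    m(W1(-93,y,26),(255,0,0)); m(W1(-71,y,26),(255,0,0)); m(W1(-93,y,42),(0,255,0))
B=imaging.grab_frame("wrist")[...,::-1]; B=cv2.resize(B[80:330,180:400],None,fx=1.8,fy=2.4)
cv2.imwrite("pics/c1.png",np.hstack([A,B]))
```

```text
(no output)
```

View pics/c1.png

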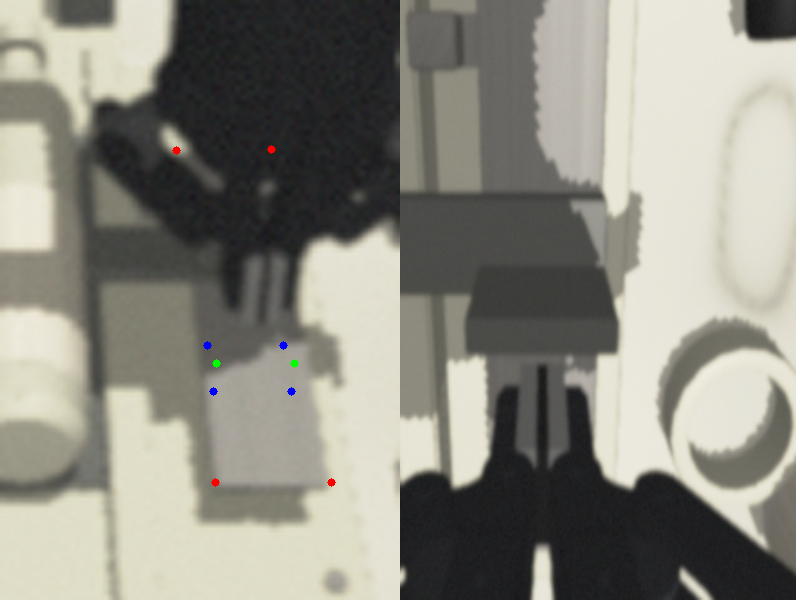

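The markers for the reported fingertip (blue, z = 26) sit well below the visible tip at row 322. The pad corners (red) match z = 42. The real tip therefore looks about 30–40 mm short of the reported TCP, which would explain the zero force. I'll feel down for the pad in small, force-guarded steps.

```bash
cat >> h.py <<'E'
def favg(n=8):
    F=[]
    for _ in range(n):
        F.append(ctrl.read_state()["ft_force"]); ctrl.dwell(.01)
    f=np.mean(F,0); return np.r_[R1.T@f[:2],f[2]]
E
python3 - <<'E'
from h import *
print(ctrl.grasp_offset, ctrl.read_state()["width"])
for z in range(23,-8,-3):
    try: ctrl.servo_line(W1(-82,-86,z),50)
    except ctrl.MotionError as e: print(e);break
    F=favg(); print(z,ctrl.read_state()["tcp_pos"][2].round(1),F.round(1),round(ctrl.read_state()["clock"],2))
    if abs(F).max()>2.5: break
E
```

```text
18.700000000000003 -0.21873073069025195
23 22.8 [ 0.1 -0.3  0. ] 7.74
20 19.9 [-0.1  0.  -0.1] 8.06
17 16.9 [ 0.3 -0.1 -0.1] 8.38
14 13.9 [ 0.1 -0.3 -0.2] 8.69
11 10.9 [-0.   0.   0.2] 9.01
8 8.7 [-0.3 -0.5  2.7] 9.32
```

Run:
```python
from h import *
p=imaging.camera_params("side")
f=imaging.grab_frame("side")[...,::-1]
A=cv2.resize(f[205:325,260:340],None,fx=5,fy=5,interpolation=cv2.INTER_CUBIC)
B=imaging.grab_frame("wrist")[...,::-1]; B=cv2.resize(B[80:330,180:400],None,fx=1.8,fy=2.4)
cv2.imwrite("pics/c2.png",np.hstack([A,B])); print(favg(20))
for x,z in((-93,41.7),(-82,41.7)):
    u,v=proj(p,W1(x,-86,z)); print(x,z,(u-260+.5)*5,(v-205+.5)*5)
```

```text
[ 0.1511574  -1.09706934  3.12637361]
-93 41.7 255.43966717924945 363.8424960357443
-82 41.7 251.984940633279 340.559671403598
```

View pics/c2.png

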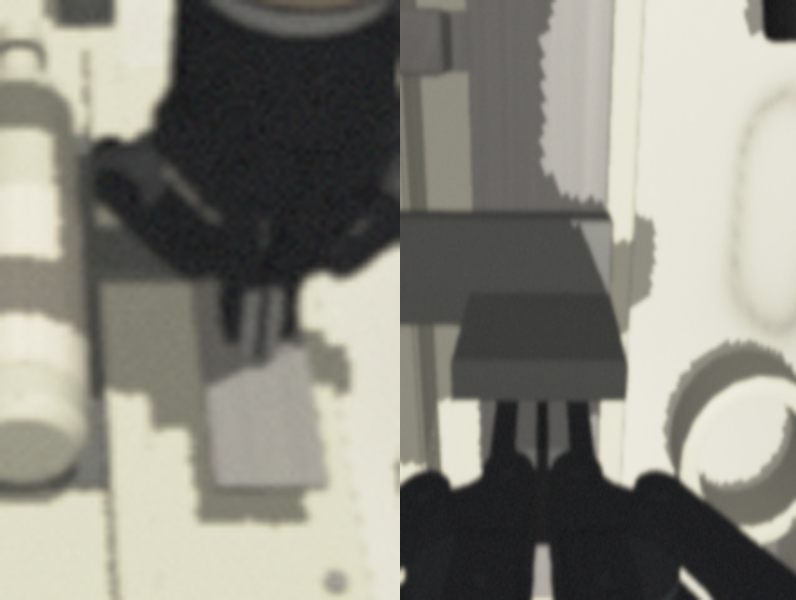

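The fingertip now rests on the pad at row 358, where contact at z = 42 is predicted, with 3 N felt. So the true tip is about 33 mm behind the reported TCP. I'll press 16 mm from here, watching for the force to rise from 3 to 6 N.

Run:
```python
from h import *
for z in (5,2,-1,-4,-7):
    try: ctrl.servo_line(W1(-82,-86,z),50)
    except ctrl.MotionError as e: print(e);break
    F=favg(); d,_=st(); print(z,F.round(1))
    if abs(F).max()>9: break
p=imaging.camera_params("side")
f=imaging.grab_frame("side")[...,::-1]
A=cv2.resize(f[205:325,260:340],None,fx=5,fy=5,interpolation=cv2.INTER_CUBIC)
cv2.imwrite("pics/c3.png",A)
for z in (42,26):print([((np.array(proj(p,W1(-145,y,z)))-[259.5,204.5])*5).round() for y in(-66,-106)])
```

```text
9.91 [-82.  -86.3   5.2] [-0.2 -2.2  3. ]
5 [-0.1 -1.9  3.6]
 10.22 [-82.  -86.2   2.2] [-0.6 -1.9  4.4]
2 [ 0.  -1.8  4.2]
 10.54 [-82.  -86.1  -0.8] [-0.5 -1.6  5.4]
-1 [-0.1 -2.   4.7]
 10.86 [-82.  -86.1  -3.7] [-0.8 -1.2  5.4]
-4 [-0.  -1.4  5.1]
 11.18 [-82.  -86.1  -6.6] [-0.9 -1.6  5. ]
-7 [-0.3 -1.4  5.8]
[array([215., 483.]), array([331., 482.])]
[array([212., 511.]), array([327., 510.])]
```

View pics/c3.png

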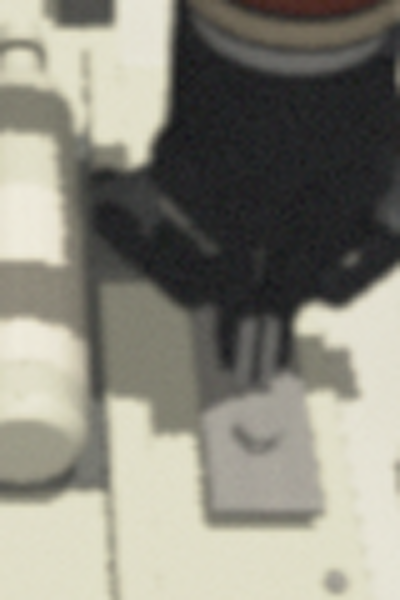

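The pad's rear edge is at row 511, which matches 16 mm pressed (5.8 N). Now I'll push along +x, holding the height and guarding on force.

Run:
```python
from h import *
for x in (-70,-60,-50,-40,-30,-20,-10,-3,1,4,6,8,10,12,14):
    ctrl.servo_line(W1(x,-86,-7.5),60); F=favg(4); d,_=st(x); print("   ",F.round(1))
    if F[0]<-14 or abs(F[2])>20: break
imgs=[imaging.grab_frame(n)[...,::-1] for n in("side","wrist")]
A=cv2.resize(imgs[0][140:325,215:340],None,fx=3.2,fy=3.2,interpolation=cv2.INTER_CUBIC)
B=cv2.resize(imgs[1][80:330,180:400],(400,A.shape[0]))
cv2.imwrite("pics/c4.png",np.hstack([A,B]))
```

```text
-70 11.61 [-70.5 -85.7  -7.3] [-1.6 -1.3  5.4]
    [-2.2 -0.4  5.8]
-60 11.96 [-62.7 -85.8  -7.3] [-8.3 -0.1  7.3]
    [-9.  -0.2  6.7]
-50 12.31 [-53.2 -86.1  -7.3] [-11.1  -1.2   5.8]
    [-10.5  -1.8   5.1]
-40 12.66 [-43.3 -86.2  -7.3] [-10.7  -0.6   5.2]
    [-11.1  -1.9   4.8]
-30 13.01 [-33.4 -86.2  -7.4] [-11.6  -1.2   6. ]
    [-10.8  -2.5   5.5]
-20 13.36 [-23.4 -86.3  -7.4] [-10.6  -3.3   5.3]
    [-10.7  -2.1   6. ]
-10 13.71 [-13.5 -86.4  -7.3] [-11.6  -2.6   5. ]
    [-11.6  -2.7   5.8]
-3 14.01 [ -6.8 -86.4  -7.3] [-12.6  -2.3   5.9]
    [-12.7  -2.2   6. ]
1 14.29 [ -3.1 -86.3  -7.4] [-12.1  -2.3   6.4]
    [-12.4  -2.3   5.8]
4 14.57 [ -0.5 -86.3  -7.4] [-13.5  -2.2   6.6]
    [-14.4  -2.    6.8]
```

View pics/c4.png

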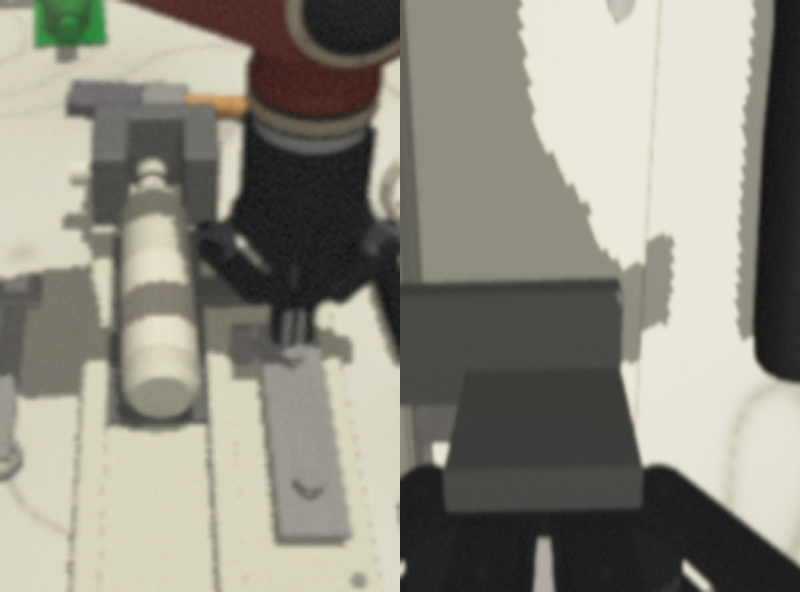

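The carriage has slid most of the way in. The finger sits on the pad behind the tab, and the nozzle is entering the head. I'll keep going until the force rises sharply at the end stop.

Run:
```python
from h import *
prev=-0.5
for x in range(6,34,2):
    ctrl.servo_line(W1(x,-86,-7.5),40); F=favg(5); d,_=st(x); print("   ",F.round(1))
    if F[0]<-38 or abs(F[2])>20 or (F[0]<-22 and d[0]-prev<.7): break
    prev=d[0]
p=imaging.camera_params("wrist"); imgs=[imaging.grab_frame(n)[...,::-1] for n in("side","wrist")]
cv2.imwrite("w5.png",imgs[1])
A=cv2.resize(imgs[0][140:325,215:340],None,fx=3.2,fy=3.2,interpolation=cv2.INTER_CUBIC)
B=cv2.resize(imgs[1][80:330,180:400],(400,A.shape[0]))
cv2.imwrite("pics/c5.png",np.hstack([A,B]))
for z,y in((85,-66),(85,-106)):
  for x in (25,17,10):
    u,v=proj(p,W1(x,y,z)); print(x,y,400+(u-180+.5)*400/220,(v-80+.5)*A.shape[0]/250)
```

```text
6 14.97 [  1.  -86.3  -7.3] [-16.   -1.1   6.7]
    [-16.5  -1.9   6.9]
8 15.26 [  2.8 -86.3  -7.4] [-17.   -2.8   6.8]
    [-16.5  -1.7   7. ]
10 15.55 [  4.3 -86.3  -7.4] [-18.4  -0.6   8.5]
    [-18.4  -1.5   7.2]
12 15.84 [  4.2 -86.3  -7.3] [-25.7  -0.3   9.5]
    [-25.8  -1.    9.2]
25 -66 437.6755819340838 475.1213273060501
17 -66 440.4378802501525 518.0168952062345
10 -66 442.73778265043535 553.7319441570452
25 -106 641.3308190825678 475.6523555718447
17 -106 638.7075713234537 518.5526792802376
10 -106 636.523490706064 554.270908778658
```

View pics/c5.png

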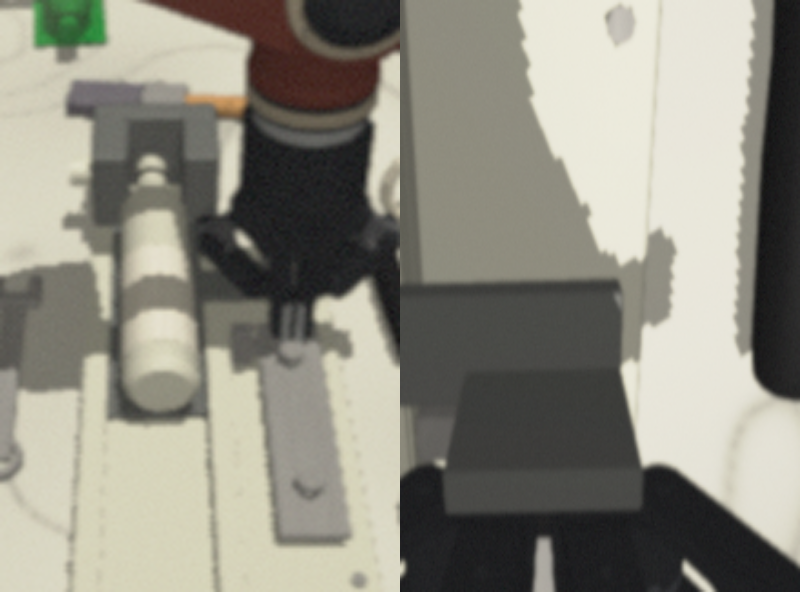

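The carriage hit a hard stop at TCP x = 4.3, with force rising and no motion. The tab's top rear edge at row 514 corresponds to dock x ≈ 17.8, so it is home (+17). I'll back off slightly, release upward, move clear and check.

Run:
```python
from h import *
ctrl.servo_line(W1(5,-86,-7.5),60); st()
ctrl.servo_line(W1(1,-86,-7.5),40); print(favg().round(1)); st()
ctrl.servo_line(W1(0,-86,20),60); print(favg().round(1)); st()
ctrl.servo_line(W1(-2,-86,150),150); 
ctrl.move_ptp(W1(-90,-10,210),T1); ctrl.dwell(.3); st()
p=imaging.camera_params("wrist"); imgs=[imaging.grab_frame(n)[...,::-1] for n in("side","wrist")]
A=cv2.resize(imgs[0][140:330,215:345],None,fx=3,fy=3,interpolation=cv2.INTER_CUBIC)
B=cv2.resize(imgs[1][0:245,190:410],(0,0),fx=1.8,fy=570/245,interpolation=cv2.INTER_CUBIC)
cv2.imwrite("pics/c6.png",np.hstack([A,B]))
q=lambda x,y,z:(lambda u,v:np.round([390+(u-190+.5)*1.8,(v+.5)*570/245]))(*proj(p,W1(x,y,z)))
print("tab",q(17,-66,85),q(17,-106,85),"pad rear up/dn",q(-145,-106,42),q(-145,-106,26),q(-145,-66,42),q(-145,-66,26))
ps=imaging.camera_params("side")
for z in(42,26):
    u,v=proj(ps,W1(-145,-86,z)); print("side",z,(u-214.5)*3,(v-139.5)*3)
```

```text
16.21 [  3.1 -86.2  -7.2] [-5.  -0.8  6.2]
[ 0.2 -1.   5.8]
 16.52 [  1.  -86.   -7.1] [-0.1 -0.1  6.4]
[-0.3  0.1 -0.2]
 17.2 [ -0.2 -84.8  18.9] [ 0.8  0.6 -0.3]
 19.1 [-89.4 -10.  208.9] [0.2 0.  0.2]
tab [616. 160.] [688. 160.] pad rear up/dn [644. 475.] [639. 465.] [590. 475.] [587. 465.]
side 42 298.9136290032865 484.47751336101834
side 26 296.7269627865303 501.3327172494179
```

View pics/c6.png

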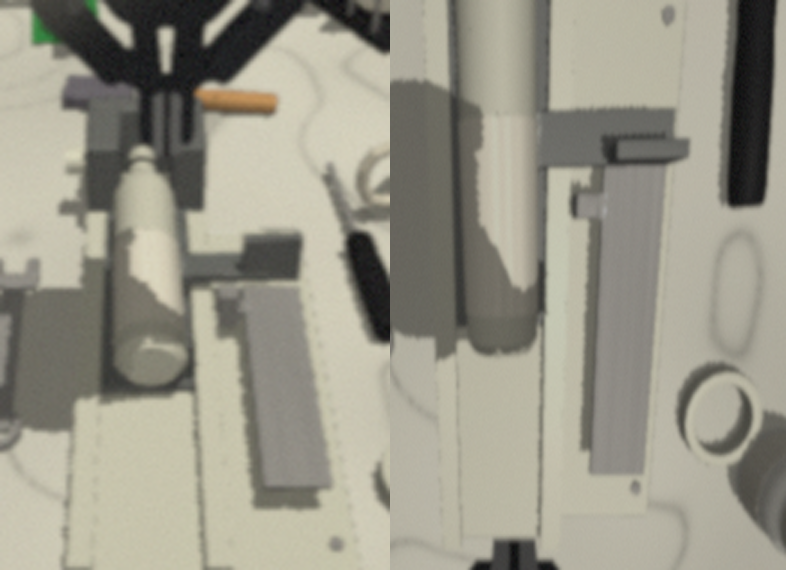

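The carriage is home: the tab's rear edge is at row 160, which is x ≈ +17. The catch is up, with the pad's rear edge at side row 485 (predicted for z = 42), and the stop stands behind the arm. The bystanders in view are where they were, and the robot is clear.

```bash
python3 -c "
from workcell import job;print(job.job_done())"
```

```text
the job is handed in; nothing more can be done
None
```

The carriage is fully home against the head, the catch has sprung up behind it, and I have handed the job in. The robot was clear by about 19 s on its clock.

**What I did:** I pressed the catch pad about 16 mm (5.8 N). Keeping it pressed, I pushed the tab until it hit a hard stop: the push force reached about 26 N with no further motion. I then backed off a few millimetres, lifted off the pad and moved away.

**Last checks:**
- **Carriage:** the tab's rear face is at dock x ≈ +17 mm, where it should be when home.
- **Catch:** the pad is back at its raised height (42 mm), with the stop behind the carriage's arm.
- **Robot:** the measured force on it is about zero.
- **Bystanders:** the collar, screwdriver and the other things in the last pictures look undisturbed. I did not measure their positions.

**What disagreed:**
- **Fingertip:** the real tip is about 33 mm short of the reported TCP. My first press at the nominal height therefore touched nothing. I corrected it by feeling for the pad by force and checking with the side camera.
- **Dock position:** the rough estimate from the top camera was about 7 mm off the wrist camera's. I used the wrist's, which the side view agreed with.

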